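Hold the spring-return key switch turned

ROBOT

A 6-joint arm with a two-finger parallel gripper is mounted at the origin on the work surface. World frame = base frame: x ahead of the robot, y to its left, z up, the work surface at z = 0. Lengths are in mm, angles in degrees, forces in N, time in s.
With the tool pointing down it reaches from about 325 to 925 mm from the base axis. Payload 3.1 kg.
Tool frame: the origin (TCP) lies at the very end of the fingers, on their centre line; the grasp point (between the pads) lies grasp_offset behind it (grasp_offset is the distance from the TCP to the grasp point, in mm); z points along the fingers, x is the direction in which the jaws open and shut, and the axes are right-handed (so a half turn about z gives the same grasp; the last joint's range is limited). The gripper opens to 85 mm and grips with 20 to 120 N. Pads are 22 mm wide; open, the fingers measure 114 mm over their backs; the gripper's body (76 mm by 85 mm) begins 54 mm behind the grasp point. The pads swing forward as they close: fully open they stand 13 mm farther back than shut.
Start: joints at [-80.684, 12.427, 92.441, -0, 75.132, -6.429], TCP at [169.618, -601.556, 231.3] pointing down, gripper open.
Joint ranges: [-157.48, 157.48], [-44.54, 120.13], [17.64, 146.25], [-64.5, 244.5], [7.68, 150.69], [-147.95, 147.95]. Speed limits (degrees/s): [159.86, 159.86, 180, 180, 180, 180].

INTERFACE

Orientations are given as [roll, pitch, yaw] about the fixed x, y, z axes, in that order (R = Rz(yaw) Ry(pitch) Rx(roll)).
In Python, from station import * gives the robot as it stands. Calls block until the motion is done:
- goto(position, orientation): joint-space move of the TCP to a pose.
- move_l(position, attitude=None, speed=150): straight line of the TCP; attitude=None keeps the orientation; speed is the mean speed in mm/s.
- move_j(angles): joint-space move.
- grip(opening, squeeze=None): finger opening in mm; squeeze is the grip in N (None keeps the last); returns when the fingers have stopped.
- wait(seconds).
- solve_ik(position, orientation): joint angles nearest the present ones, or None.
- get_obs(): the state.
- get_image(name): name is "scene" or "top" or "wrist"; returns the picture (480x640x3 uint8, red, green, blue); there is no depth.
- get_calibration(name): a dict with "fx", "fy", "cx", "cy" (pixels), "D" ([k1, k2, p1, p2, k3] as OpenCV has them; the pictures are not rectified), "R" (3x3) and "t" (3): a world point X has camera coordinates R X + t; the wrist camera has in their place "mount" (4x4, takes a point from camera to tool coordinates, whose origin is the TCP and whose axes are the tool frame's). Camera axes: x right, y down, z forward; pixel columns grow to the right and rows downward; lengths in mm; the calibration is good to about 2 mm. A picture is of the moment at which its call begins: read the wrist's pose just before it. get_calibration takes no time and is no camera call.
A pose or a line that the arm cannot do raises Unreachable and nothing moves.
- sign_off(): hands the job in, once; it reports no verdict.
Trained networks look in the newest picture that a camera, given by its name, has taken for a name from the list of things; names that differ only in an ending like _2 or _b are one class to them, and where a whole thing is asked for, a point or a joint stands for the part that bears it (a point fixed in the world has none). Each returns a list of dicts, best first, with "score" (0 to 1); they miss things now and then, are a little off and sometimes report something else, mostly with a low value. They report only what shows in the picture. A call takes as long as a camera call. They do not tell look-alikes from the thing itself.
- spot_in(name, camera): "extent" ([centre column, centre row, width, height] in pixels, round what is visible of it).
- regions_of(name, camera): "region" (480x640 bool, what is visible of it) and "extent" ([centre column, centre row, width, height] in pixels, round what is visible of it).
The state is a dict: "t": time; "joint_pos": joint angles; "qvel": joint speeds; "effort": joint torques, N m; "tcp_pos": TCP position; "ee_rot": TCP orientation; "wrist_force": force on the tool from outside, world axes, zero at the start; "moment": the same for the moment, N m; "grip_width": finger opening in mm.
Only numpy, scipy, OpenCV 4.12 (cv2) and the standard library are available. Lean on these libraries where they do the work, as an engineer would, in place of code of your own. Each camera call takes 0.05 s, during which the arm holds its last target.

TASK

Take the orange key out of its stand and push it fully home into the orange-ringed key switch on the bench, wiggling it to and fro about its axis under light pressure to get it past the sticky tumbler inside. Then turn it a quarter turn clockwise, as far as it goes, against the return spring, and finish while still gripping the key and holding it turned. Leave the blue and green keys, the can and the jar where they are.

Things in the scene. Friction and masses are not known exactly. Their poses are not given: they have to be found in the camera images.
- orange_key: Orange switch key, upright in a stand, bow on top. Origin: centre of the underside of its round steel collar (24 mm across, 5 mm thick), at rest 52 mm above the bench; z up, x along the flat of the bow. The only key that fits the switch; the same when turned half round about z, so either way round will do. About 0.08 kg.
- orange_key_bow (a point): Middle of the orange key's bow, the part to grip, 27 mm above the key's origin: a flat orange paddle 32 mm along the key's x, 10 mm thick along its y, from 5 to 49 mm above the key's origin.
- orange_key_tip (a point): Centre of the orange key's lower end, 42 mm below its origin. The flat bit there is 20 mm wide along the key's x, 7 mm thick along y, from 32 to 42 mm below the key's origin. Between bit and collar is a round shank 7 mm thick.
- orange_stand: Fixed grey block, 56 x 56 mm, 52 mm high, in which the orange key stands; origin: centre of its underside. The key's collar rests on its top, the bit hangs in a slot with 1.5 mm or more play each side, and the key lifts straight out. The blue and green keys have stands like it.
- keyway (a point): Centre of the keyway's mouth, in the top face of the switch box, 70 mm above the bench; z up, x along the slot. The slot, in a fixed guard plate 8 mm thick, is 22 mm (x) by 9 mm (y) with a 2 mm chamfer: 1 mm play all round the orange key's bit. Fully home, the key's collar lies on the box top (key origin at this point). While turned the key cannot be pulled out.
- tumbler_face (a point): Centre of the top of the hidden tumbler disc, 21 mm below the keyway's mouth. A straight key lands on it with its collar still 21 mm over the box; there (24 mm and lower) the bit is below the guard and can turn. Press lightly (5 to 10 N) and wiggle clockwise: the bit drops 7 mm through the disc's slot onto the plug (collar 14 mm over the box); wiggle back and it drops into the plug, fully home.
- tumbler (a joint): Angle of the hidden tumbler disc (6 mm thick, slot 10 mm wide, 1.5 mm play beside the bit): 0 in line with the keyway slot, grows clockwise seen from above. It starts askew, somewhere between 0.4 and 0.75 rad clockwise, and is sticky: 0.06 N m moves it, by the key in its slot, and it stays where left. The bit drops in when the key is within about 0.15 rad of it.
- lock_box: Fixed key switch box, black sides, bare aluminium top, 120 x 120 mm, 70 mm high. Origin: centre of its underside; its x axis is the direction of the key slot. An orange ring, 50 mm across and 1 mm high, surrounds the keyway in the middle of the top; two small lamps (green, amber, 4 mm high) lie towards its +x edge.
- plug (a joint): Angle of the hidden plug under the tumbler, which the key turns: 0 at rest (in line with the keyway slot), grows clockwise seen from above, stop at 1.5 rad (about a quarter turn). Its slot is 10 mm wide. A spring returns it to 0 when let go (0.05 N m at 0, 0.15 N m at the stop). The key has 0.15 rad of play in it: turn the key 0.15 rad farther than the plug is to go.
- blue_key: Blue switch key, same shape and upright in its own stand like the orange one, but its bit is 25 mm wide and does not fit the switch. Origin: centre of its collar's underside, 52 mm above the bench; top of the bow 49 mm higher. Leave it alone (moving it more than 20 mm fails).
- green_key: Green switch key, same shape and upright in its own stand like the orange one, but its bit is 25 mm wide and does not fit the switch. Origin: centre of its collar's underside, 52 mm above the bench; top of the bow 49 mm higher. Leave it alone (moving it more than 20 mm fails).
- can: Can with a white top and a yellow label, 60 mm across, 110 mm high, standing on the bench. Origin: centre of its underside. Leave it alone (moving it more than 20 mm fails).
- jar: White jar with a black cap, 64 mm across, 85 mm high, standing on the bench. Origin: centre of its underside. Leave it alone (moving it more than 20 mm fails).
Not all that is in view belongs to the job. What is meant by the orange_key is not yellow, and is the smaller of those in its own colour. Several things have the shape of the lock_box; the one meant has the colours described above.

How it is judged (in metres and radians):
On the way, in this order (a step that is already met when the one before it is completed fails the run):
1. the orange key is lifted clear of its stand in the gripper (height (world z) of orange_key above 0.1 m and contact force between the fingers and orange_key above 2 N), for 0.1 s.
2. the orange key is fully home in the key switch (z of orange_key in the frame of keyway below 0.003 m and horizontal distance between orange_key and keyway below 0.004 m and angle between orange_key's own z axis and vertical below 0.12 rad), for 0.05 s.
At the end, for the whole second after the job is handed in: The orange key is home in the keyway (collar within 3 mm of the box top, within 4 mm of the keyway's centre, upright within 0.12 rad), the plug is held turned by more than 1.25 rad, and the fingers still grip the key (more than 2 N) (all of step 2 and contact force between the fingers and orange_key above 2 N and value of joint plug above 1.25 rad); the arm keeps its last pose, push and grip.
It fails at once if the blue key is moved more than 20 mm or tipped (distance of blue_key from where it was at the start of the episode above 0.02 m or angle between blue_key's own z axis and vertical above 0.4 rad).
It fails at once if the green key is moved more than 20 mm or tipped (distance of green_key from where it was at the start of the episode above 0.02 m or angle between green_key's own z axis and vertical above 0.4 rad).
It fails at once if the can is moved more than 20 mm or tipped (distance of can from where it was at the start of the episode above 0.02 m or angle between can's own z axis and vertical above 0.4 rad).
It fails at once if the jar is moved more than 20 mm or tipped (distance of jar from where it was at the start of the episode above 0.02 m or angle between jar's own z axis and vertical above 0.4 rad).
It also fails if it takes over 54 s, if anything falls off the work surface, if the arm or the gripper's body presses on something with over 40 N, if the wrist force passes 120 N, or if a joint passes its speed limit or range.

## Working session

There is one attempt and no reset: what is moved stays moved. The work goes in short steps, each a Python script; the robot and the scene stay as the last script left them, time stands still between calls to the robot, and variables do not carry over. Pictures are saved under pics/ and viewed, and the job is handed in when it is done.

```bash
ls; mkdir -p pics
python3 - <<'E'
from station import *
import cv2
o=get_obs();print(o)
for n in("scene","top","wrist"):
    cv2.imwrite(f"pics/{n}0.png",get_image(n)[:,:,::-1]);print(n,get_calibration(n))
    for k in("orange_key","lock_box"):
        print(k,[(round(d["score"],2),[round(float(v)) for v in d["extent"]]) for d in spot_in(k,n)])
print(get_obs()["t"])
E
```

```text
pics
{'t': 0.0, 'joint_pos': array([-8.06852054e+01,  1.24786052e+01,  9.25278959e+01, -8.81647047e-04,
        7.51321369e+01, -6.42733343e+00]), 'qvel': array([-0.03962925,  0.07125837,  0.03129359, -0.12891215,  0.11437805,
       -0.09417251]), 'effort': array([ 1.31762241e-03, -3.96845198e+01, -3.03855836e+01,  1.33497659e-05,
        9.90587636e-03,  5.13228159e-06]), 'tcp_pos': array([ 169.46557728, -600.74350846,  229.95358321]), 'ee_rot': array([-1.79985327e+02,  1.37861826e-01, -7.42576270e+01]), 'wrist_force': array([ 0.41744532,  0.22038731, -0.54344935]), 'moment': array([-0.00670477,  0.00673671,  0.01059554]), 'grip_width': 85.23873753263993}
scene {'fx': 534.2683345511656, 'fy': 534.2683345511656, 'cx': 324.7587307527838, 'cy': 237.74617586817223, 'D': array([-0.00141133,  0.        ,  0.        ,  0.        ,  0.        ]), 'R': array([[-0.17260898,  0.98496374,  0.00725013],
       [ 0.78321938,  0.14171058, -0.60538047],
       [-0.59730524, -0.09881566, -0.79590321]]), 't': array([ 110.3389919 , -395.04016893, 1378.06653837])}
orange_key [(0.86, [395, 318, 32, 55]
[... 561 characters left out ...]
 16]), (0.59, [251, 195, 25, 24]), (0.46, [299, 267, 18, 14])]
lock_box [(0.92, [376, 191, 63, 63]), (0.59, [377, 268, 56, 57])]
wrist {'fx': 361.72732194818917, 'fy': 361.72732194818917, 'cx': 320.39506603897223, 'cy': 241.99442098535013, 'D': array([-0.05427962,  0.        ,  0.        ,  0.        ,  0.        ]), 'mount': array([[ 9.99999572e-01, -7.85066480e-04, -4.90047074e-04,
         3.36446787e-01],
       [ 9.01882088e-04,  9.45450118e-01,  3.25765654e-01,
        -8.42001520e+01],
       [ 2.07567368e-04, -3.25765957e-01,  9.45450421e-01,
        -1.42459045e+02],
       [ 0.00000000e+00,  0.00000000e+00,  0.00000000e+00,
         1.00000000e+00]])}
orange_key []
lock_box []
0.45
```

View pics/scene0.png

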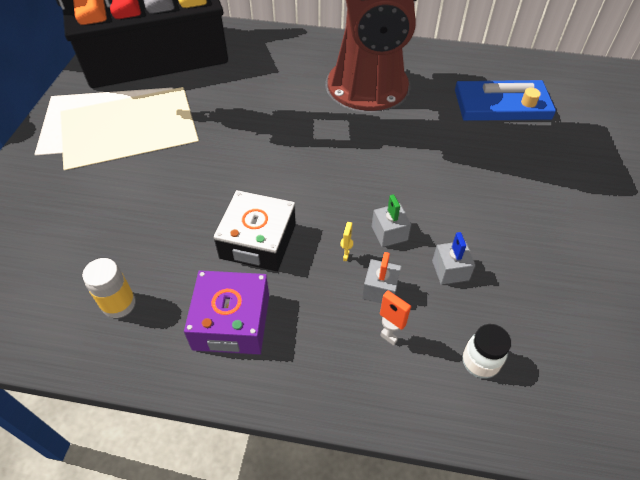

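View pics/top0.png

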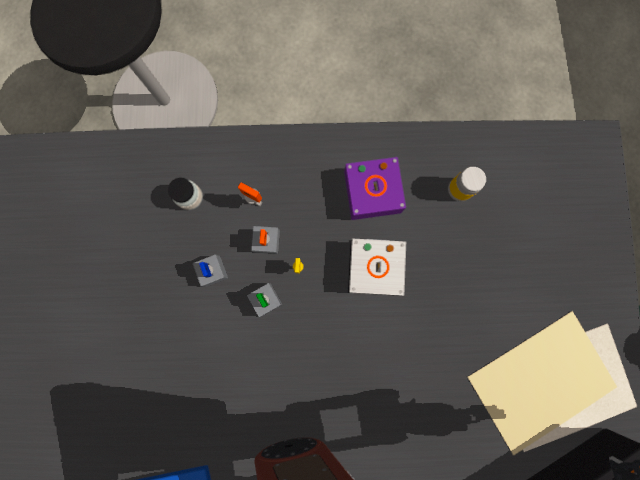

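Run:
```python
import cv2
a=cv2.imread('pics/scene0.png')[150:380,180:440];cv2.imwrite('pics/sc_crop.png',cv2.resize(a,None,fx=2.6,fy=2.6,interpolation=3))
a=cv2.imread('pics/top0.png')[140:320,220:430];cv2.imwrite('pics/top_crop.png',cv2.resize(a,None,fx=3.3,fy=3.3,interpolation=3))
```

```text
(no output)
```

View pics/sc_crop.png

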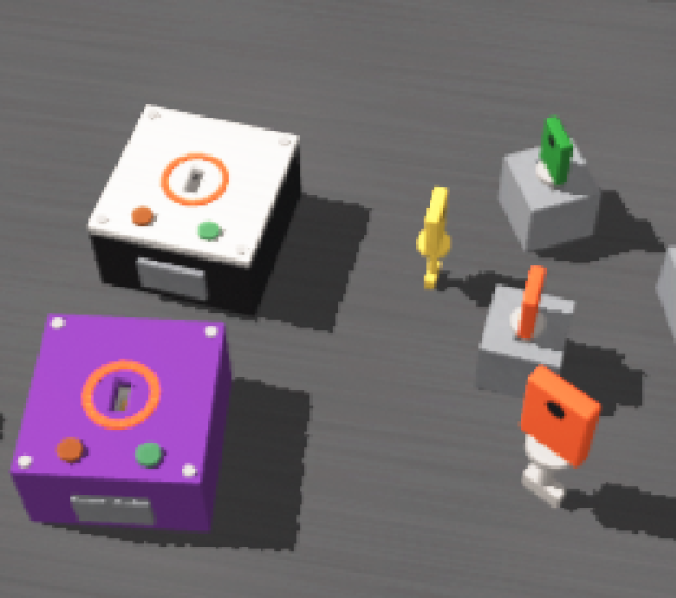

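View pics/top_crop.png

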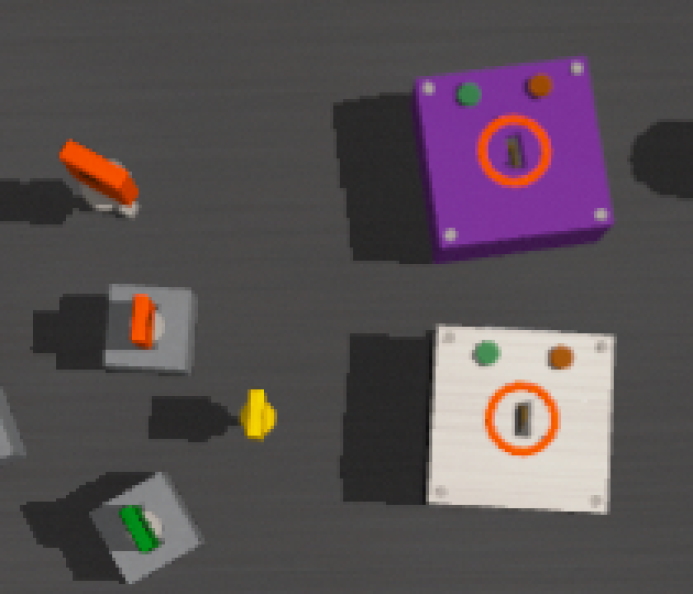

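The top view shows the small orange key in its stand at (264,239) and the aluminium-topped, black-sided switch with its ring at (378,267). In the scene view they are at (383,268) and (255,219). The purple box, the large orange key and the yellow key are decoys. Next I'll triangulate both.

```bash
cat > h.py <<'E'
import numpy as np, cv2
from scipy.spatial.transform import Rotation as Ro
from station import *
def cam(n,obs=None):
    c=get_calibration(n);K=np.array([[c['fx'],0,c['cx']],[0,c['fy'],c['cy']],[0,0,1]])
    if n=='wrist':
        T=np.eye(4);T[:3,:3]=Ro.from_euler('xyz',obs['ee_rot'],degrees=True).as_matrix();T[:3,3]=obs['tcp_pos']
        W=np.linalg.inv(T@np.array(c['mount']));R,t=W[:3,:3],W[:3,3]
    else:R,t=np.array(c['R']),np.array(c['t'])
    return K,np.array(c['D'],float),R,t
def ray(cm,uv):
    K,D,R,t=cm;p=cv2.undistortPoints(np.array(uv,float).reshape(-1,1,2),K,D)[:,0]
    d=np.c_[p,np.ones(len(p))]@R;return -R.T@t,d/np.linalg.norm(d,axis=1)[:,None]
def onz(cm,uv,z):
    c,d=ray(cm,uv);return c+d*((z-c[2])/d[:,2])[:,None]
def tri(obs):  # [(cm,uv)]
    A=0;b=0
    for cm,uv in obs:
        c,d=ray(cm,uv);P=np.eye(3)-np.outer(d[0],d[0]);A=A+P;b=b+P@c
    X=np.linalg.solve(A,b);res=[]
    for cm,uv in obs:
        res.append(np.linalg.norm(proj(cm,X)-np.array(uv)))
    return X,res
def proj(cm,X):
    K,D,R,t=cm;return cv2.projectPoints(np.array(X,float).reshape(-1,1,3),cv2.Rodrigues(R)[0],t,K,D)[0][:,0].squeeze()
def orange(img):
    h=cv2.cvtColor(img,cv2.COLOR_RGB2HSV);return ((h[...,0]<=13)&(h[...,1]>150)&(h[...,2]>110)).astype(np.uint8)
def blobs(img,mina=15):
    n,l,s,c=cv2.connectedComponentsWithStats(orange(img));return [(i,s[i],c[i],l==i) for i in range(1,n) if s[i][4]>=mina]
E
python3 - <<'E'
from h import *
r={}
for n in("scene","top"):
    im=cv2.imread(f"pics/{n}0.png")[:,:,::-1].copy()
    for i,s,c,m in blobs(im):
        e=''
        if s[4]>40:
            ct=cv2.findContours(m.astype(np.uint8),0,1)[0][0];e=cv2.fitEllipse(ct) if len(ct)>5 else ''
        print(n,s,c.round(1),e)
E
```

```text
scene [ 74   0  32  24 567] [89.9 11.7] ((89.44168853759766, 11.254921913146973), (25.07968521118164, 32.281517028808594), 96.99141693115234)
scene [110   0  30  18 467] [124.1   8.1] ((124.0780029296875, 8.049572944641113), (18.168825149536133, 31.62786293029785), 89.30183410644531)
scene [243 210  25  19 119] [254.7 219.2] ((254.71044921875, 218.83226013183594), (18.452348709106445, 24.75649642944336), 82.41532897949219)
scene [231 230   7   7  38] [234.2 232.8] 
scene [379 252  11  28 158] [383.9 264.9] ((384.1944885253906, 263.5320129394531), (5.528100967407227, 34.594322204589844), 10.622122764587402)
scene [212 289  29  26 219] [226.4 301.7] ((226.18194580078125, 301.541748046875), (24.136959075927734, 28.694137573242188), 71.86467742919922)
scene [380 291  31  39 735] [394.6 309.2] ((394.65899658203125, 309.1929626464844), (26.529743194580078, 36.2098388671875), 147.03274536132812)
scene [202 319  10   8  59] [206.6 322.6] ((206.5734405517578, 322.5902404785156), (7.211545467376709, 8.555129051208496), 77.73567962646484)
top [381 163   6   6  16] [383.2 165.1] 
top [365 175  22  21 136] [375.2 185.2] ((375.2725830078125, 185.2216339111328), (20.155731201171875, 20.907167434692383), 104.93445587158203)
top [238 182  24  20 211] [249.7 191.5] ((249.6042022705078, 191.5010223388672), (8.98944091796875, 29.20587730407715), 122.64925384521484)
top [259 229   8  17 102] [262.8 236.8] ((262.76678466796875, 236.97962951660156), (6.693932056427002, 17.22168731689453), 1.8622992038726807)
top [367 256  22  22 145] [377.5 266.5] ((377.5826416015625, 266.4476318359375), (21.263696670532227, 21.45613670349121), 141.4192352294922)
```

Run:
```python
from h import *
S,T=cam('scene'),cam('top')
print('ring',tri([(S,(254.9,219)),(T,(377.6,266.5))]))
print('bow',tri([(S,(383.9,264.9)),(T,(262.8,236.8))]))
for nm,uv in dict(blue=(207,269),green=(263,299)).items(): print(nm,onz(T,uv,95))
# box orientation from lamp: corners in top crop/3.3+(220,140)
c=np.array([(448,338),(601,346),(440,492),(595,500)])/3.3+[220,140]
P=onz(T,c,70);print(P.round(1)); 
for a,b in((2,0),(3,1)):
    d=P[a]-P[b];print(np.degrees(np.arctan2(d[1],d[0])))
```

```text
ring (array([ 541.6931557 , -152.64951245,   71.30694762]), [np.float64(0.29652225585390446), np.float64(0.25234545155135396)])
bow (array([612.55129561,  99.38280588,  84.71770368]), [np.float64(0.22065965005731292), np.float64(0.17486886965334958)])
blue [[543.67825446 220.19867828  95.        ]]
green [[476.34067996  98.91384618  95.        ]]
[[ 596.8 -106.6   70. ]
 [ 588.9 -210.1   70. ]
 [ 493.3  -97.9   70. ]
 [ 485.3 -201.6   70. ]]
175.16254228415582
175.27993765229468
```

Run:
```python
from h import *
import pickle
L=[]
for k,(x,z) in enumerate([(595,175),(560,150)]):
    (goto if k==0 else move_l)([x,99,z],[180,0,90]); wait(.2)
    o=get_obs();im=get_image('wrist');cv2.imwrite(f'pics/w{k}.png',im[:,:,::-1]);L.append((o,im))
    print(o['t'],o['tcp_pos'],o['ee_rot'],o['joint_pos'].round(1))
    print([(round(d["score"],2),[round(float(v)) for v in d["extent"]]) for d in spot_in('orange_key','wrist')])
    for i,s,c,m in blobs(im,60):print(s,c.round(1))
pickle.dump(L,open('w.pkl','wb'))
```

```text
3.5417 [595.14980901  98.41854246 175.04012629] [1.79994749e+02 2.68850681e-03 8.99449589e+01] [  2.7  12.8  98.3  -0.   68.9 -87.2]
[(0.88, [322, 269, 31, 64]), (0.57, [220, 178, 40, 50])]
[315 238  18  64 441] [324.8 257.9]
[ 327  355   67   85 3249] [356.9 394.3]
[ 22 358  39  47  83] [ 47.3 376.1]
[ 18 414  17  16 194] [ 26.  421.1]
4.275 [561.62883779  99.00351431 151.24199018] [ 1.79841439e+02 -7.88150050e-03  8.99913507e+01] [  2.9  10.4 103.9  -0.   65.5 -87. ]
[(0.8, [349, 394, 50, 71]), (0.71, [214, 232, 44, 67]), (0.68, [321, 325, 33, 81])]
[314 292  19  73 614] [323.8 315.8]
[327 408  53  26 729] [345.4 421.9]
```

View pics/w0.png

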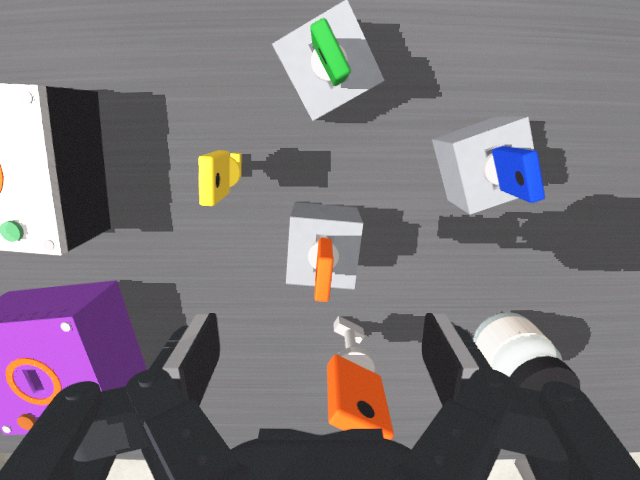

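View pics/w1.png

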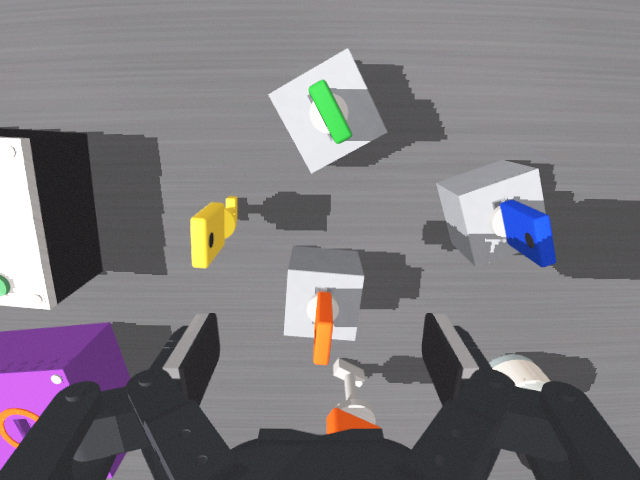

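The small orange key is clear in both wrist views, its bow at (325,258) and (324,316), with open space between the fingers and the stand. I'll fit a bow cuboid to all four masks, and locate the large decoy too.

```bash
cat > fit.py <<'E'
from h import *
from scipy.optimize import least_squares
def feat_poly(p):
    M=cv2.moments(cv2.convexHull(p.astype(np.float32)));return feat(M)
def feat(M):
    a=M['m00'];return np.array([M['m10']/a,M['m01']/a,M['mu20']/a/6,M['mu11']/a/6,M['mu02']/a/6])
def hullmask(m):
    # refined outline: convex hull of pixel squares
    ys,xs=np.nonzero(m);q=np.r_[np.c_[xs-.5,ys-.5],np.c_[xs+.5,ys-.5],np.c_[xs-.5,ys+.5],np.c_[xs+.5,ys+.5]].astype(np.float32)
    return feat(cv2.moments(cv2.convexHull(q)))
def cub(x,y,z,yaw,h=(16,5,22)):
    P=np.array([(a,b,c) for a in(-1,1) for b in(-1,1) for c in(-1,1)])*np.array(h)
    c,s=np.cos(yaw),np.sin(yaw);return P@np.array([[c,s,0],[-s,c,0],[0,0,1]])+[x,y,z]
def fit(views,x0):
    F=[hullmask(m) for _,m in views]
    f=lambda p:np.concatenate([feat_poly(proj(c,cub(*p)))-g for (c,_),g in zip(views,F)])
    r=least_squares(f,x0,x_scale=[1,1,1,.02],diff_step=1e-4);return r.x,r.fun.reshape(-1,5)
E
python3 - <<'E'
from fit import *
import pickle
L=pickle.load(open('w.pkl','rb'))
def near(im,uv):
    return min(blobs(im,40),key=lambda b:np.hypot(*(b[2]-uv)))[3]
V=[]
for n,uv in(('scene',(384,265)),('top',(263,237))):
    V.append((cam(n),near(cv2.imread(f'pics/{n}0.png')[:,:,::-1].copy(),uv)))
for (o,im),uv in zip(L,((325,258),(324,316))): V.append((cam('wrist',o),near(im,uv)))
for v in(V,V[2:],V[:2]):
    x,r=fit(v,[612,99,79,0.]);print(x[:3].round(1),np.degrees(x[3]).round(1));print(r[:,:2].round(2).tolist())
S,T=cam('scene'),cam('top');print('big bow',tri([(S,(394.6,309.2)),(T,(249.7,191.5)),(cam('wrist',L[0][0]),(357,394))]))
E
```

```text
[615.9 100.1  69.4] -0.3
[[-0.71, 6.17], [0.3, -0.85], [-0.39, 0.2], [-0.31, -3.02]]
[618.8 100.4  66.2] -4.5
[[0.11, 1.94], [0.25, -2.13]]
[612.   99.6  82.8] 0.0
[[-0.08, 0.08], [-0.12, 0.11]]
big bow (array([708.79414553, 125.35021657, 101.17053322]), [np.float64(0.8886610874596569), np.float64(1.234599513777391), np.float64(2.7029502875733535)])
```

Run:
```python
from fit import *
import pickle
L=pickle.load(open('w.pkl','rb'))
o=get_obs();print(o['t'],o['tcp_pos'],o['ee_rot'],o['qvel'].round(2))
out=[]
for (o,im),y0 in zip(L,(200,250)):
    cm=cam('wrist',o);v=im[:,:,::-1].copy()
    v=cv2.resize(v[y0:y0+130,250:400],None,fx=4,fy=4,interpolation=0)
    pp=proj(cm,cub(612,99.6,79,0));print(pp.round(1).tolist())
    h=cv2.convexHull(((pp+.5-[250,y0])*4).astype(np.int32));cv2.polylines(v,[h],True,(255,0,255),1);out.append(v)
cv2.imwrite('pics/ov.png',np.hstack(out)[:, :1200]); a=np.hstack(out);cv2.imwrite('pics/ov.png',cv2.resize(a,(800,int(a.shape[0]*800/a.shape[1]))))
```

```text
4.375 [561.14003615  98.98264254 150.82477036] [ 1.79896672e+02 -3.31443457e-03  8.99944489e+01] [-0.03 -0.02  0.42 -0.02  0.05  0.04]
[[315.8, 235.6], [314.9, 256.8], [329.0, 235.6], [330.5, 256.8], [316.0, 274.4], [315.3, 301.2], [328.7, 274.3], [330.2, 301.2]]
[[314.8, 289.3], [313.7, 321.7], [328.6, 289.3], [330.1, 321.7], [315.0, 327.4], [314.1, 364.9], [328.3, 327.4], [329.7, 364.8]]
```

View pics/ov.png

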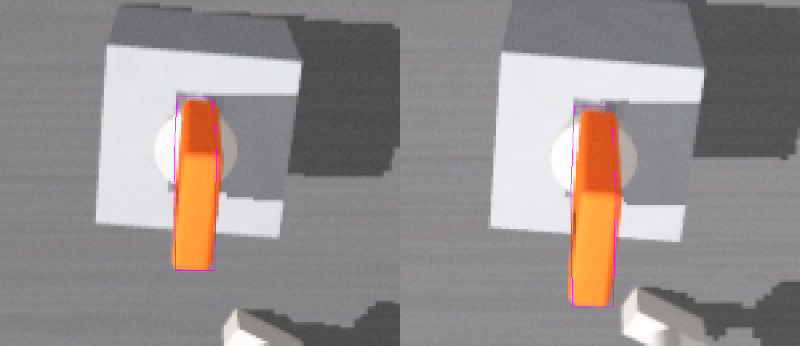

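The cuboid predicted at (612, 99.6, 79) overlays the bow well in both views, with the key yawed slightly negative (about -4°), matching its stand. Time to grasp.

Run:
```python
from h import *
import station
print({k:getattr(station,k) for k in dir(station) if not k.startswith('_') and isinstance(getattr(station,k),(int,float,list,tuple))})
move_l([612,100,140],[180,0,86]); grip(50,80); wait(.15)
move_l([612,100,61.5],speed=100); wait(.2)
o=get_obs();print(o['t'],o['tcp_pos'],o['ee_rot'],o['wrist_force'])
grip(0,80); wait(.2)
o=get_obs();print(o['t'],o['grip_width'],o['tcp_pos'],o['ee_rot'],o['wrist_force'],o['moment'])
cv2.imwrite('pics/w2.png',get_image('wrist')[:,:,::-1])
```

```text
{'grasp_offset': 18.700000000000003}
6.6 [612.84487184 100.05340227  62.62100302] [ 1.79884175e+02 -1.31631951e-02  8.60010648e+01] [1.04190535 0.34757373 0.68953328]
7.2417 8.68969367311353 [612.27316267  99.95784606  61.82292354] [ 1.79970070e+02 -1.56228626e-03  8.59962705e+01] [-0.56207043  0.90666882  0.67934737] [-0.02297765  0.00894521  0.01853744]
```

View pics/w2.png

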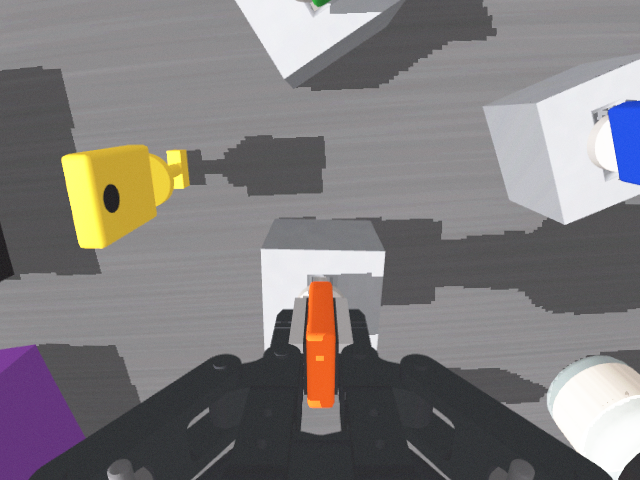

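The fingers hold the bow at about (320,345) and the key still stands square in its stand. Next: lift it, carry it over, and take wrist views of the keyway.

Run:
```python
from h import *
import pickle
move_l([612,100,160],speed=150)
o=get_obs();print(o['t'],o['grip_width'],o['wrist_force'])
L=[]
for k,x in enumerate([600,570]):
    move_l([x,-153,165],[180,0,85.2],speed=220 if k==0 else 150); wait(.3)
    o=get_obs();im=get_image('wrist');cv2.imwrite(f'pics/w{3+k}.png',im[:,:,::-1]);L.append((o,im))
    print(o['t'],o['tcp_pos'],o['ee_rot'],o['joint_pos'].round(1))
    for i,s,c,m in blobs(im,60):print(s,c.round(1))
pickle.dump(L,open('w2.pkl','wb'))
cv2.imwrite('pics/scene1.png',get_image('scene')[:,:,::-1])
```

```text
8.1 9.081704086684411 [ 0.18882177  0.00514666 -0.26085856]
9.7 [ 600.11927741 -152.20182852  165.03137233] [-1.79999880e+02 -5.61194691e-03  8.52646114e+01] [ -20.7   15.3   96.4    0.    68.3 -106. ]
[ 274  121   78   78 1894] [311.9 158.8]
[265 214  23  23 415] [275.9 225.2]
[ 303  282   37  133 3536] [320.4 349.4]
10.4 [ 570.61860033 -153.06440309  165.07717135] [1.79973270e+02 1.34953560e-03 8.52079447e+01] [ -21.8   12.   100.4    0.    67.6 -107. ]
[ 281  168   74   72 1709] [317.5 203.3]
[272 255  22  21 373] [282.2 265. ]
[ 305  282   34  154 3590] [319.9 351.3]
```

View pics/w3.png

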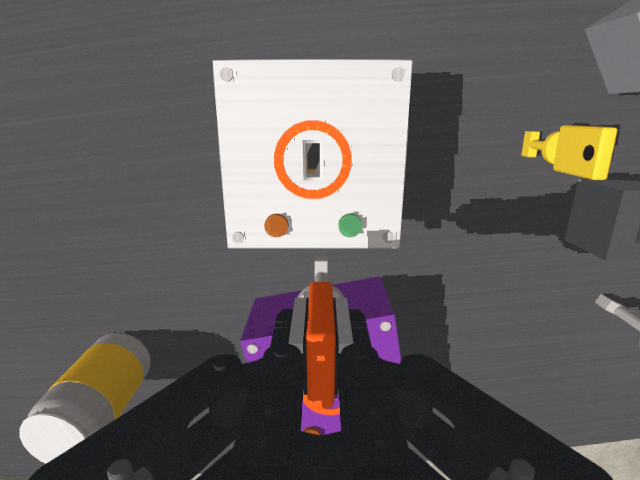

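View pics/w4.png

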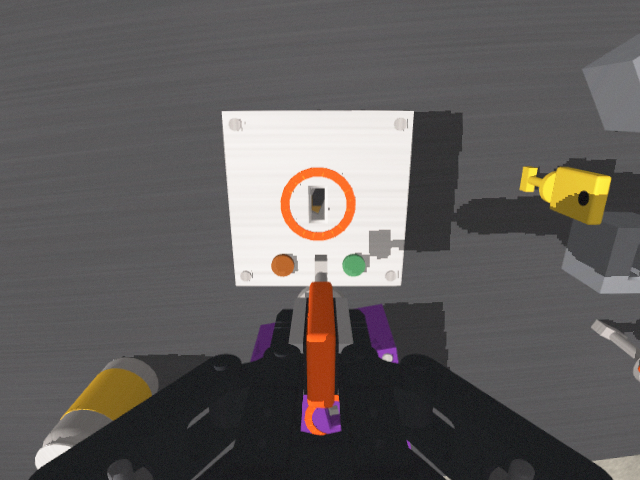

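View pics/scene1.png

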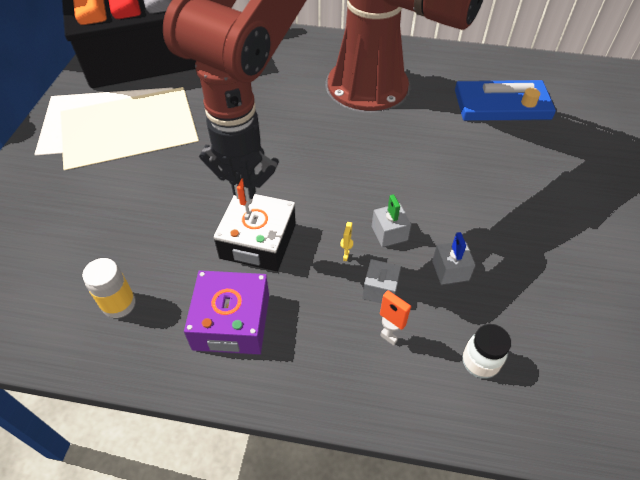

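The ring shows at (312,159) and (317.5,203), and the bit of the held key pokes out at (320,268) below the bow. Next I'll triangulate the ring and slot, and check how the key sits in the hand.

Run:
```python
from fit import *
import pickle
L=pickle.load(open('w2.pkl','rb'))
obs=[];
for (o,im),uv in zip(L,((312,159),(317.5,203))):
    cm=cam('wrist',o)
    m=min(blobs(im,100),key=lambda b:np.hypot(*(b[2]-uv)))[3].astype(np.uint8)
    ct=max(cv2.findContours(m,0,1)[0],key=len);e=cv2.fitEllipse(ct);obs.append((cm,e[0]));print(e, onz(cm,e[0],71))
    # outer ring edge on plane 71: circle centre
    P=onz(cm,ct[:,0].astype(float),71)[:,:2];A=np.c_[2*P,np.ones(len(P))];s=np.linalg.lstsq(A,(P**2).sum(1),rcond=None)[0];print('circ',s[:2],np.sqrt(s[2]+s[:2]@s[:2]))
    # slot: dark/non-white pixels inside ring
    g=im.astype(int).min(2);yy,xx=np.mgrid[:480,:640]
    d=((np.hypot(xx-e[0][0],yy-e[0][1])<27)&(g<165)).astype(np.uint8)
    n,l,st,c=cv2.connectedComponentsWithStats(d);i=1+np.argmax(st[1:,4]);ys,xs=np.nonzero(l==i);print(st[i])
    Q=onz(cm,np.c_[xs,ys],70)[:,:2].astype(np.float32);print('slot',cv2.minAreaRect(Q))
    a=im[:,:,::-1];
print(tri(obs))
# box corner screws yaw
for (o,im),pts in zip(L,(((227,75),(398,74),(238,238),(389,238)),((236,125),(401,125),(247,276),(391,275)))):
    P=onz(cam('wrist',o),pts,71);
    for a,b in((0,2),(1,3)):
        d=P[b]-P[a];print(np.degrees(np.arctan2(d[1],d[0])).round(2),end=' ')
    for a,b in((0,1),(2,3)):
        d=P[b]-P[a];print(np.degrees(np.arctan2(d[1],d[0])).round(2)-90,end=' ')
    print(P[:,:2].mean(0))
# held key: project bit in tool frame
o,im=L[1];cm=cam('wrist',o)
v=im[:,:,::-1].copy();v=cv2.resize(v[230:430,260:380],None,fx=3,fy=3,interpolation=0);v2=v.copy()
T=Ro.from_euler('xyz',o['ee_rot'],degrees=True).as_matrix()
for (lo,hi,hx,hy) in((-9-27-22+9-0,0,0,0),):pass
def tool(c,h):return (np.array([(a,b,d) for a in(-1,1) for b in(-1,1) for d in(-1,1)])*h+c)@T.T+o['tcp_pos']
O=9.5 # key origin this far beyond TCP along +z
for c,h in(((0,0,O-27),(5,16,22)),((0,0,O+37),(3.5,10,5)),):
    q=cv2.convexHull(((proj(cm,tool(np.array(c),np.array(h)))+.5-[260,230])*3).astype(np.int32));cv2.polylines(v,[q],True,(255,0,255),1)
cv2.imwrite('pics/ov2.png',np.hstack([v2,v]))
```

```text
((312.2168884277344, 159.23275756835938), (76.41920471191406, 77.31405639648438), 164.1945343017578) [[ 541.32530782 -152.82698961   71.        ]]
circ [ 542.06460773 -152.89820072] 24.552124181006587
[303 140  17  39 589]
slot ((541.3906860351562, -153.70257568359375), (10.445164680480957, 24.17697525024414), 85.1455078125)
((317.52252197265625, 203.5709991455078), (71.76720428466797, 73.61389923095703), 88.73941040039062) [[ 541.17692372 -152.77997127   71.        ]]
circ [ 541.94161731 -152.84969912] 24.54411432609037
[308 186  17  36 511]
slot ((541.4425048828125, -153.7754669189453), (10.607211112976074, 23.972511291503906), 85.33502960205078)
(array([ 541.44682194, -152.83782847,   69.82029276]), [np.float64(0.039506890980419825), np.float64(0.03803757927462407)])
-5.02 -4.52 -4.540000000000006 -4.790000000000006 [ 542.62625066 -152.47625581]
-4.66 -4.85 -4.849999999999994 -4.409999999999997 [ 542.25911766 -152.06320193]
```

View pics/ov2.png

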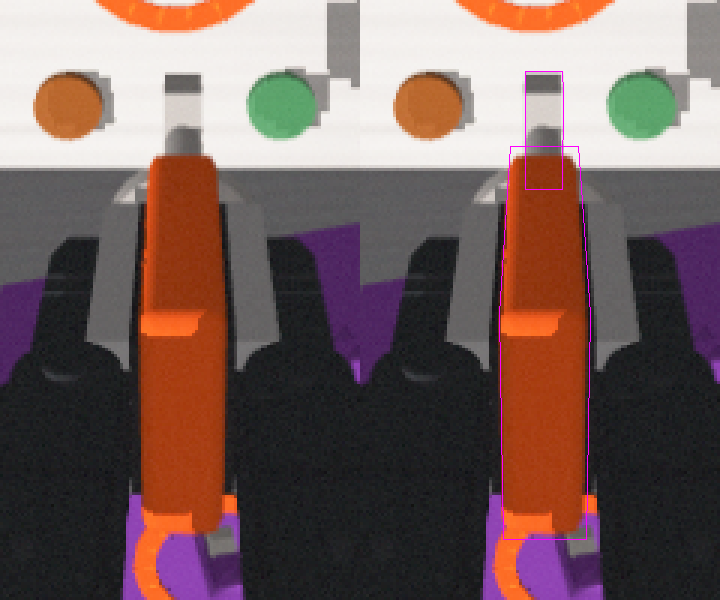

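The model overlay matches the held key's bow and bit within about 1 px. The keyway is at about (541.8, -153.0) with its slot at -4.7°. Now a guarded descent.

```bash
cat >> h.py <<'E'
KX,KY,YAW=541.8,-153.0,85.3
def st(tag='',n=3):
    F=[];M=[]
    for _ in range(n):
        o=get_obs();F.append(o['wrist_force']);M.append(o['moment']);wait(.02)
    F=np.mean(F,0);M=np.mean(M,0)
    print(tag,round(o['t'],2),'p',o['tcp_pos'].round(2),'yaw',o['ee_rot'][2].round(1),'F',F.round(1),'M',M.round(2),'g',round(o['grip_width'],1),flush=True)
    return o,F,M
E
python3 - <<'E'
from h import *
move_l([KX,KY,126],[180,0,YAW],speed=120); wait(.25); st('hover')
for z in(120,117,114,110,106,103,101.5,100.5,99.5):
    move_l([KX,KY,z],speed=60); o,F,M=st(z)
    if F[2]>8 or np.hypot(*F[:2])>8: break
cv2.imwrite('pics/w5.png',get_image('wrist')[:,:,::-1])
E
```

```text
hover 11.33 p [ 542.75 -153.27  126.93] yaw 85.3 F [-0.3  0.6 -1.3] M [-0.02  0.   -0.05] g 9.1
120 11.63 p [ 543.56 -153.67  121.43] yaw 85.3 F [0.7 0.  4.4] M [-0.06 -0.25  0.02] g 9.0
117 11.93 p [ 543.93 -153.8   120.81] yaw 85.3 F [-2.6  0.8 14.8] M [ 0.25  0.42 -0.01] g 9.5
```

View pics/w5.png

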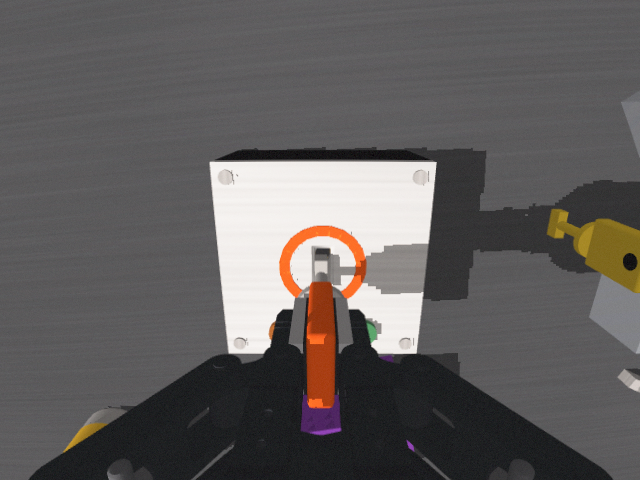

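The bit is standing on the guard plate at about (321,250). The arm was still 2 mm off in x from its own command. I'll back up, let it settle, and look at its tracking error.

Run:
```python
from h import *
move_l([KX,KY,125],speed=60)
for _ in range(4): wait(.2); st('s',1)
```

```text
s 12.48 p [ 540.92 -152.66  123.82] yaw 85.3 F [-0.6 -0.3 -0.3] M [ 0.02  0.03 -0.07] g 9.0
s 12.7 p [ 541.57 -152.9   124.6 ] yaw 85.3 F [-0.2 -0.6 -0.5] M [0.03 0.   0.04] g 9.3
s 12.92 p [ 541.83 -153.01  124.99] yaw 85.3 F [ 0.6 -0.6 -1.2] M [-0.03 -0.04  0.05] g 9.3
s 13.13 p [ 541.82 -153.01  125.06] yaw 85.3 F [ 0.6  0.1 -0.7] M [-0.01  0.01 -0.02] g 9.2
```

Run:
```python
from h import *
for z in(121.5,119.5,117.5,115.5):
    move_l([KX,KY,z],speed=15); wait(.15); o,F,M=st(z)
    if F[2]>8 or np.hypot(*F[:2])>8: break
cv2.imwrite('pics/w6.png',get_image('wrist')[:,:,::-1][200:320,260:380])
```

```text
121.5 13.72 p [ 541.87 -153.05  121.57] yaw 85.3 F [-0.2  0.6 -0.5] M [0.03 0.   0.  ] g 9.2
119.5 14.2 p [ 541.82 -153.    119.51] yaw 85.3 F [-0.3 -0.3 -0.6] M [-0.01 -0.03  0.03] g 9.3
117.5 14.68 p [ 541.83 -152.99  117.52] yaw 85.3 F [-0.1  0.  -0.9] M [ 0.   -0.02  0.01] g 9.1
115.5 15.17 p [ 541.81 -152.99  115.49] yaw 85.3 F [-0.1  0.2 -0.5] M [-0.    0.04 -0.02] g 8.9
```

View pics/w6.png

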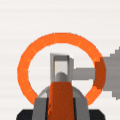

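With no side force, the bit is now in the slot, centred in the ring. Continuing down to the tumbler.

Run:
```python
from h import *
move_l([KX,KY,105],speed=25); wait(.1); o,F,M=st(105)
if F[2]<6 and np.hypot(*F[:2])<8:
  for z in(102,101,100,99,98):
    move_l([KX,KY,z],speed=15); wait(.1); o,F,M=st(z)
    if F[2]>4 or np.hypot(*F[:2])>8: break
```

```text
105 15.93 p [ 541.94 -153.06  105.14] yaw 85.3 F [-0.  -0.3 -0.4] M [ 0.02  0.03 -0.01] g 9.2
102 16.43 p [ 541.81 -153.01  102.  ] yaw 85.3 F [ 0.1  0.2 -1.1] M [ 0.   -0.   -0.02] g 9.1
101 16.83 p [ 541.8  -152.99  101.01] yaw 85.3 F [-0.6  0.3 -0.6] M [-0.01 -0.02  0.  ] g 8.8
100 17.23 p [ 542.08 -153.08  100.54] yaw 85.3 F [-1.1  0.4  4.2] M [ 0.09  0.29 -0.02] g 9.2
```

Contact at TCP z 100.5, as predicted. Now wiggle clockwise under light pressure.

```bash
cat >> h.py <<'E'
def step(z,yaw,sp=30,w=.05,tag=''):
    move_l([KX,KY,z],[180,0,yaw],speed=sp); wait(w); return st(f'{tag}z{z:.1f} y{yaw:.0f}',2)
E
python3 - <<'E'
from h import *
zt,yaw=100.0,YAW
while yaw>YAW-50:
    yaw-=5; o,F,M=step(zt,yaw)
    if F[2]<4:
        zt-=.6
    elif F[2]>9: zt+=.4
    if o['tcp_pos'][2]<98.5: break
    if F[2]>20 or np.hypot(*F[:2])>15: break
E
```

```text
z100.0 y80 17.57 p [ 542.37 -153.23  100.45] yaw 80.4 F [ 0.  -0.   3.7] M [-0.01  0.03 -0.04] g 8.9
z99.4 y75 17.9 p [ 542.35 -153.34   99.8 ] yaw 75.4 F [ 0.9 -0.8  4.7] M [-0.08 -0.1   0.02] g 9.0
z99.4 y70 18.23 p [ 541.01 -152.36   98.35] yaw 70.4 F [ 0.6  0.2 -0.2] M [ 0.13 -0.14 -0.04] g 8.9
```

It dropped at about 15° clockwise. Follow it down through the disc.

Run:
```python
from h import *
yaw=YAW-15
for z in(98,96.5,95,94,93.2,92.5):
    o,F,M=step(z,yaw,sp=20)
    if F[2]>4 or np.hypot(*F[:2])>12: break
```

```text
z98.0 y70 18.57 p [ 541.31 -152.59   97.4 ] yaw 70.3 F [ 1.   1.1 -1.4] M [ 0.29 -0.12 -0.  ] g 9.1
z96.5 y70 18.9 p [ 541.79 -152.89   96.36] yaw 70.3 F [ 1.1  1.4 -0.9] M [ 0.24 -0.19 -0.02] g 9.1
z95.0 y70 19.23 p [ 542.07 -153.06   95.11] yaw 70.3 F [ 1.1  1.5 -0.7] M [ 0.27 -0.29 -0.02] g 9.1
z94.0 y70 19.57 p [ 542.04 -153.03   94.12] yaw 70.3 F [ 1.9  1.6 -0.3] M [ 0.31 -0.34 -0.06] g 9.1
z93.2 y70 19.9 p [ 542.08 -153.08   93.51] yaw 70.3 F [0.7 2.1 1.8] M [ 0.34 -0.29 -0.03] g 9.1
z92.5 y70 20.23 p [ 542.19 -153.14   93.09] yaw 70.3 F [0.3 2.  5.4] M [ 0.42 -0.15 -0.01] g 9.0
```

Now resting on the plug at z≈93.2. Wiggle back under light pressure.

Run:
```python
from h import *
zt,yaw=92.7,YAW-15
while yaw<YAW+6:
    yaw+=3; o,F,M=step(zt,yaw)
    if o['tcp_pos'][2]<92.0: break
    if F[2]<4: zt-=.5
    elif F[2]>9: zt+=.4
    if F[2]>20 or np.hypot(*F[:2])>15: break
```

```text
z92.7 y73 20.57 p [ 542.1  -153.05   92.89] yaw 73.2 F [0.4 2.  4.5] M [ 0.39 -0.25 -0.06] g 9.2
z92.7 y76 20.9 p [ 541.83 -152.93   92.36] yaw 76.2 F [2.6 1.9 1.7] M [ 0.39 -0.47 -0.04] g 8.9
z92.2 y79 21.23 p [ 541.74 -152.92   91.99] yaw 79.2 F [2.5 2.  1.4] M [ 0.38 -0.51 -0.03] g 9.2
```

Run:
```python
from h import *
yaw=YAW-6
for z in(91.5,90.5):
    yaw+=3;o,F,M=step(z,yaw)
    if F[2]>10 or np.hypot(*F[:2])>12: break
else:
  for z in(88,85.5,83,81.5,80.5,79.8):
    o,F,M=step(z,yaw,sp=22)
    if F[2]>8 or np.hypot(*F[:2])>14: break
```

```text
z91.5 y82 21.57 p [ 541.69 -152.9    91.37] yaw 82.2 F [1.8 3.2 2. ] M [ 0.48 -0.4  -0.07] g 9.2
z90.5 y85 21.9 p [ 541.6  -152.88   90.32] yaw 85.2 F [1.5 1.7 0.9] M [ 0.51 -0.37 -0.01] g 8.9
z88.0 y85 22.25 p [ 541.04 -152.8    87.21] yaw 85.3 F [ 0.3  2.2 -0.4] M [ 0.39 -0.28 -0.01] g 9.1
z85.5 y85 22.6 p [ 540.94 -153.37   84.93] yaw 85.3 F [ 0.2 -0.2 -1.5] M [-0.04  0.11 -0.01] g 8.9
z83.0 y85 22.95 p [ 541.87 -153.08   83.03] yaw 85.3 F [ 0.2  0.1 -0.6] M [-0.01 -0.02 -0.02] g 9.2
z81.5 y85 23.28 p [ 541.79 -152.97   81.47] yaw 85.3 F [-0.2 -0.1 -0.4] M [-0.01 -0.01  0.01] g 9.1
z80.5 y85 23.62 p [ 541.76 -153.01   80.48] yaw 85.3 F [-0.5 -0.3 -1. ] M [-0.02 -0.03  0.02] g 9.0
z79.8 y85 23.95 p [ 541.86 -153.03   79.83] yaw 85.3 F [ 0.   0.1 -0.7] M [-0.01 -0.01 -0.04] g 9.1
```

Free all the way down. Press until the collar seats.

Run:
```python
from h import *
yaw=YAW
for z in(79.2,78.7,78.2,77.7,77.2):
    o,F,M=step(z,yaw,sp=20,w=.15)
    if F[2]>5: break
st('hold')
cv2.imwrite('pics/w7.png',get_image('wrist')[:,:,::-1][180:420,200:440])
```

```text
z79.2 y85 24.38 p [ 541.88 -153.03   79.78] yaw 85.3 F [-2.6  0.4  5.4] M [ 0.13  0.43 -0.02] g 9.5
hold 24.43 p [ 541.87 -153.03   79.78] yaw 85.3 F [-2.7  0.8  5.9] M [0.12 0.41 0.01] g 8.9
```

View pics/w7.png

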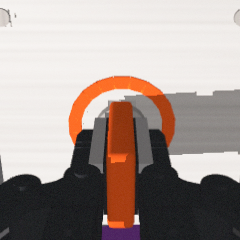

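The collar is seated: contact at z 79.8, 21 mm below the tumbler contact as expected. Now turn clockwise.

Run:
```python
from h import *
z=79.4
for a in(15,30,45,60,70,80,86,91,95):
    o,F,M=step(z,YAW-a,w=.15)
    if F[2]<2.5: z-=.3
    elif F[2]>10: z+=.4
    if F[2]>20 or np.hypot(*F[:2])>18 or abs(M[2])>1: print('stop');break
print(o['joint_pos'].round(1))
```

```text
z79.4 y70 25.07 p [ 542.55 -152.84   79.79] yaw 70.4 F [1.8 2.5 3.8] M [ 0.48 -0.21  0.03] g 8.9
z79.4 y55 25.67 p [ 542.46 -153.05   79.8 ] yaw 55.4 F [2.2 2.6 4.5] M [ 0.51 -0.38  0.06] g 8.9
z79.4 y40 26.26 p [ 542.28 -153.18   79.77] yaw 40.5 F [2.1 1.6 5.1] M [ 0.41 -0.43  0.11] g 9.1
z79.4 y25 26.85 p [ 542.21 -153.3    79.8 ] yaw 25.5 F [1.4 2.1 5.1] M [ 0.35 -0.35  0.07] g 9.2
z79.4 y15 27.36 p [ 542.1  -153.32   79.78] yaw 15.5 F [1.1 2.  5.6] M [ 0.33 -0.34  0.11] g 9.0
z79.4 y5 27.87 p [ 542.04 -153.33   79.79] yaw 5.5 F [1.7 1.8 5.9] M [ 0.32 -0.28  0.13] g 9.6
z79.4 y-1 28.31 p [ 541.96 -153.33   79.78] yaw -0.5 F [2.3 1.9 5.6] M [ 0.34 -0.24  0.13] g 9.2
z79.4 y-6 28.74 p [ 541.94 -153.34   79.77] yaw -5.5 F [0.7 1.9 5.3] M [ 0.32 -0.19  0.13] g 9.1
z79.4 y-10 29.18 p [ 541.88 -153.32   79.78] yaw -9.5 F [1.1 1.8 6.1] M [ 0.32 -0.18  0.15] g 9.1
[-22.9  15.2 106.9  -0.   57.8 -13.4]
```

Run:
```python
from h import *
for a in(98,101):
    o,F,M=step(79.4,YAW-a,w=.3)
    if abs(M[2])>.5: print('stop');break
wait(.6); st('hold',5)
a=get_image('wrist')[180:420,200:440];b=get_image('scene')[150:280,180:310]
cv2.imwrite('pics/end.png',np.hstack([cv2.resize(a,(480,480)),cv2.resize(b,(480,480))])[:,:,::-1][:, :960][::2,::2] if 0 else cv2.resize(np.hstack([cv2.resize(a,(480,480)),cv2.resize(b,(480,480))])[:,:,::-1],(800,400)))
```

```text
z79.4 y-13 29.76 p [ 541.86 -153.35   79.78] yaw -12.5 F [0.5 1.7 5.7] M [ 0.34 -0.22  0.11] g 9.1
z79.4 y-16 30.34 p [ 541.87 -153.3    79.8 ] yaw -15.4 F [0.7 1.9 5.7] M [ 0.38 -0.22  0.4 ] g 9.2
hold 31.02 p [ 541.87 -153.29   79.79] yaw -15.4 F [0.9 1.7 6.3] M [ 0.4  -0.21  0.4 ] g 9.1
```

View pics/end.png

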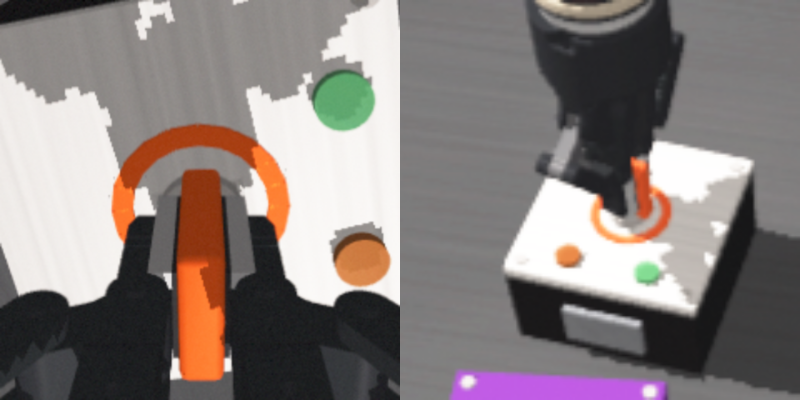

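The moment jumped from 0.13 to 0.40 N m, so the plug is on its stop. The picture shows the key still gripped, seated in the ring and turned a quarter turn, with steady forces.

```bash
python3 -c "
from station import *
sign_off();print(get_obs()['t'])"
```

```text
the job is handed in; nothing more can be done
the job is handed in; nothing more can be done
```

I put the orange key fully home in the aluminium-topped switch, turned it clockwise to the plug's stop, and handed the job in with the key still gripped. It took about 31 s of the 54 s allowed.

**Insertion:** The first try, made before the arm had settled, put the bit on the guard plate about 2 mm off, with a peak of about 15 N. I backed off, let the arm settle and went in slowly without side force. The bit dropped through the tumbler at about 15° clockwise. It dropped into the plug on the way back, and the collar seated 21 mm below the first tumbler contact, as expected.

**Last checks:**
- **Seating:** the tool was steady at z 79.8 mm with about 6 N of downward pressure, within about 0.3 mm of the estimated keyway centre.
- **Turn:** the key was turned about 101°. The moment followed the spring up to about 0.13 N m, then jumped to 0.40 N m, which I read as the stop.
- **Grip:** the fingers held steady at about 9 mm opening, set to squeeze with 80 N.

**Disagreed:** an automatic fit of the key's pose to the wrist pictures did not agree with the other two cameras. I used the other cameras' pose, which matched the wrist pictures when overlaid on them.

**Not checked:** I took no final picture of the blue and green keys, the can or the jar. The arm's path stayed clear of them throughout.

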